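# Sweep down the tabs of a batch tally

### The job

Clear the batch tally for the next batch: begin at the end with the round knob and run a fingertip lightly along the bowed row of tabs on top, so that all five fold down flat, one after another, in order. Do it in one low pass without raising the hand away before the last tab is down. Only brush the tabs: do not lift or shove the stand, and leave the parts standing on and around it as they are.

Things in the scene. Friction and masses are not known exactly. Their poses are not given: they have to be found in the camera images.
- tally: loose wooden stand, 1.4 kg, a flat top board 184 (its x) x 104 (its y) mm on two side panels, turned any way round; origin = centre of its underside on the table, z up, top face at 142 mm. Five equal metal tabs are hinged on top in a bowed row, on an arc of 85 mm radius about point bow, bulging to +y, from x = -58, y = +7 (first, knob end) to x = +58, y = +7 mm (last)
- bow (a point): centre of the arc on which the tab hinges lie: x = 0, y = -55 mm of the board, at the height of its top face. Two loose parts stand near it, inside the bow. A drill is fixed at the near table edge (x 0.19 to 0.29, y 0.03 to 0.24, up to 0.38 m high): keep the arm above it
- knob (a point): top centre of the round knurled steel knob, 26 mm across, 18 mm high, fixed in one corner of the board (x = -75, y = +36 mm) beside the first tab; no other corner has one
- foot0 (a point): middle of the hinge line of the first tab (counted from the knob end), 4 mm above the board's top face, fixed to the board. Tabs: 20 mm wide, 3 mm thick, upright 27 mm above this point; next hinge 32 mm on along the arc. Lugs reach 7 mm above the board's top, 14 mm to each side. A tab lying down reaches 27 mm towards the next, upper face about 7 mm above the board's top.
- tab0 (a joint): angle of the first tab in rad: 0 = upright, grows as it folds away from the knob end along the arc (towards the next tab), 1.5 = lying down at its stop. It cannot fold back past upright. The hinge is light (under 0.2 N at the top of the tab moves it, no spring); once pushed well over it stays or drops down by itself.
- foot1 (a point): middle of the hinge line of the second tab (counted from the knob end), 4 mm above the board's top face, fixed to the board.
- tab1 (a joint): angle of the second tab in rad: 0 = upright, grows as it folds away from the knob end along the arc (towards the next tab), 1.5 = lying down at its stop.
- foot2 (a point): middle of the hinge line of the third tab (counted from the knob end), 4 mm above the board's top face, fixed to the board.
- tab2 (a joint): angle of the third tab in rad: 0 = upright, grows as it folds away from the knob end along the arc (towards the next tab), 1.5 = lying down at its stop.
- foot3 (a point): middle of the hinge line of the fourth tab (counted from the knob end), 4 mm above the board's top face, fixed to the board.
- tab3 (a joint): angle of the fourth tab in rad: 0 = upright, grows as it folds away from the knob end along the arc (towards the next tab), 1.5 = lying down at its stop.
- foot4 (a point): middle of the hinge line of the last tab (counted from the knob end), 4 mm above the board's top face, fixed to the board.
- tab4 (a joint): angle of the last tab in rad: 0 = upright, grows as it folds away from the knob end along the arc (towards the next tab), 1.5 = lying down at its stop.
- cup: black cup-shaped die, 28 mm across, 27 mm high, standing loose on the board inside the bow, about x = -22, y = -30 mm of the board; origin at the centre of its underside. Leave it standing.
- sleeve: plain metal bushing, 22 mm across, 26 mm high, standing loose on the board inside the bow, about x = +22, y = -32 mm of the board; origin at the centre of its underside. Leave it standing.
- tin: flat round tin, 66 mm across, 26 mm high, loose on the table beyond the stand; origin at the centre of its underside. Leave it.
- spare: pale bushing, 21 mm across, 27 mm high, standing loose on the table to the left of the stand; origin at the centre of its underside. Leave it standing.

How it is judged:
On the way, in this order (a step that is already met when the one before it is completed fails the run):
1. the first tab is folded down (past 1.1 rad) (value of joint tab0 above 1.1 rad), for 0.02 s.
2. the second tab is folded down (past 1.1 rad) (value of joint tab1 above 1.1 rad), for 0.02 s.
3. the third tab is folded down (past 1.1 rad) (value of joint tab2 above 1.1 rad), for 0.02 s.
4. the fourth tab is folded down (past 1.1 rad) (value of joint tab3 above 1.1 rad), for 0.02 s.
5. the last tab is folded down (past 1.1 rad) (value of joint tab4 above 1.1 rad), for 0.02 s.
At the end, for the whole second after the job is handed in: All five tabs are folded down past 1.1 rad (1.5 is fully flat), the stand is at rest on the table within 20 mm of where it was, and the four loose parts stand upright (within 0.3 rad) where they were: the tin and the spare bushing within 10 mm, the two on the board within 20 mm (value of joint each of tab0, tab1, tab2, tab3, tab4 above 1.1 rad and distance of each of tally, cup, sleeve from where it was at the start of the episode below 0.02 m and height (world z) of tally below 0.01 m and linear speed of tally below 0.02 m/s and angle between each of cup, sleeve, tin, spare's own z axis and vertical below 0.3 rad and distance of each of tin, spare from where it was at the start of the episode below 0.01 m); the robot touches nothing.
It fails at once if the hand is raised well away from the row (TCP more than 230 mm above the foot of the stand, that is 88 mm above its top) after the first tab is down and before the last one is (value of joint tab0 above 1.1 rad and value of joint tab4 below 1.1 rad and z of the grasp point in the frame of tally above 0.23 m).
It fails at once if the stand is pressed with more than 25 N (contact force between the fingers and tally above 25 N).
It fails at once if the stand is lifted or tipped (10 mm, 0.1 rad) or shifted more than 20 mm (height (world z) of tally above 0.01 m or angle between tally's own z axis and vertical above 0.1 rad or distance of tally from where it was at the start of the episode above 0.02 m).
It fails at once if one of the parts standing by is lifted, carried off, tipped or shifted (more than 10 mm over the table, 20 mm for the two that ride on the board) (distance of any of cup, sleeve from where it was at the start of the episode above 0.02 m or distance of any of tin, spare from where it was at the start of the episode above 0.01 m or height (world z) of any of cup, sleeve above 0.154 m or angle between any of cup, sleeve, tin, spare's own z axis and vertical above 0.3 rad).
It also fails if it takes over 38 s, if anything falls off the work surface, if the arm or the gripper's body presses on something with over 40 N, if the wrist force passes 120 N, or if a joint passes its speed limit or range.

### The arm

A 7-joint arm with a two-finger parallel gripper is mounted at the origin on a cart in front of the work surface, level with it; the furniture and walls round the work are solid. World frame = base frame: x ahead of the robot, y to its left, z up, the work surface at z = 0. Lengths are in m, angles in rad, forces in N, time in s.
With the tool pointing down it reaches from about 0.425 to 0.875 m from the base axis. Payload 4.7 kg.
Tool frame: the origin (TCP) lies between the finger pads, 19 mm behind the fingertips; this is the grasp point; z points along the fingers, y is the line along which they close (so a half turn about z gives the same grasp; the last joint's range is limited). The gripper opens to 87 mm and grips with 3 to 60 N. Pads are 19 mm wide; open, the fingers measure 117 mm over their backs; the gripper's body (75 mm by 190 mm) begins 51 mm behind the grasp point.
Start: joints at [1.176, 0.321, -0.07, 1.45, 0.023, 1.371, -0.057], TCP at [0.258, -0.596, 0.241] pointing down, gripper open.
Joint ranges: [-2.86, 2.86], [-0.3, 2.09], [-1.38, 1.24], [0.06, 2.45], [-1.56, 4.7], [0.09, 2.05], [-2.69, 2.69]. Speed limits (rad/s): [2.57, 2.57, 3.14, 3.14, 3.14, 3.14, 3.14].

### API

Orientations are given as a rotation vector (axis times angle).
In Python, from bench import ctrl gives the robot as it stands.
- The arm moves only by the tool tcp_steps, called after "Call:" as name(argument=value, ...) on one line, values as JSON. Schema: {"type":"object","properties":{"rows":{"type":"array","items":{"type":"array","items":{"type":"number"},"minItems":5,"maxItems":5},"minItems":1,"maxItems":20},"squeeze":{"type":"number"},"only":{"type":"string"},"quiet":{"type":"boolean"},"lines":{"type":"string"}},"required":["rows"],"additionalProperties":false}. rows is a list of rows, 1 to 20 of them, each of 5 numbers: dx, dy, dz in m, then a turn about the tool's z in rad, then the opening from 0.0 (shut) to 1.0 (fully open); each row is the pose to reach, as a shift and turn from the pose commanded when the call began, along the tool's axes at that moment; what a row does not reach only later rows make up. A row lasts 1/10 s, in which the tool goes at most 0.05 m and 0.15 rad, less where a joint would pass 70% of its speed; a pose out of reach is approached as far as the arm can. The fingers move at their own pace and stop on an object; squeeze is the grip in N (left out, the last holds). Time passes only in rows, so rows that do not move let the fingers close. The tool returns the time, the measured TCP pose, the force, the opening and the grip force at its end. only (a regular expression) keeps the lines of the reply that match it, lines (a string "A,B") keeps lines A to B, and quiet returns only ok. Input that does not fit is refused with a message, and nothing moves.
- ctrl.get_state(): the state, without advancing time (a new reading comes with each control period).
- ctrl.get_image(name): name is "side" or "top"; returns the picture (384x512x3 uint8, red, green, blue); there is no depth.
- ctrl.camera_model(name): a dict with "vertical_fov" (degrees; the focal length in pixels is half the picture's height over the tangent of half this angle, whatever the lens; pixels are square), "cx", "cy" (the principal point, pixels), "k1" (the pictures are not rectified: a ray, as slopes to the right and down, at radius r is drawn at 1 + k1 r^2 times it, then the intrinsics apply), "rvec" (rotation vector, rad) and "tvec" (3), from world to camera coordinates, as OpenCV has them. Camera axes: x right, y down, z forward; pixel columns grow to the right and rows downward; lengths in m; the calibration is good to about 2 mm. A picture is of the moment at which its call begins. camera_model takes no time and is no camera call.
- ctrl.close_job(): hands the job in; it is judged then, once.
The state is a dict: "time": time; "joint_positions": joint angles; "qd": joint speeds; "joint_torque": joint torques, N m; "position": TCP position; "tool_rot": TCP orientation; "ft_force": force on the tool from outside, world axes, zero at the start; "torque": the same for the moment, N m; "grip_width": opening from 0.0 (shut) to 1.0 (fully open); "grip_force": force on a finger pad.
Only numpy, scipy, OpenCV 4.12 (cv2) and the standard library are available. Lean on these libraries where they do the work, as an engineer would, in place of code of your own. Each camera call takes 0.05 s, during which the arm holds its last target. There are 200 camera calls.

## Working session

There is one attempt and no reset: what is moved stays moved. The work goes in short steps, Python scripts to look and compute and a tool call to move; the robot and the scene stay as the last step left them, time stands still between calls to the robot, and variables do not carry over. Pictures are saved under pics/ and viewed, at most 10 in all, crops included, and the job is handed in when it is done.

```bash
mkdir -p pics; ls; python3 - <<'E'
from bench import ctrl
import cv2
for n in("side","top"):
    cv2.imwrite(f"pics/{n}0.png",ctrl.get_image(n)[:,:,::-1]); print(n,ctrl.camera_model(n))
s=ctrl.get_state();print(s)
E
```

```text
bench.py
pics
side {'vertical_fov': 42.819908600945006, 'cx': 256.19799790527526, 'cy': 191.78902838080452, 'k1': -0.19269193473628743, 'rvec': array([ 2.18567188, -0.407375  ,  0.17439369]), 'tvec': array([-0.40509314,  0.43883798,  0.53146675])}
top {'vertical_fov': 43.09389370304099, 'cx': 254.4255133163797, 'cy': 190.01251938383942, 'k1': -0.17788839382811783, 'rvec': array([ 1.95216157, -2.24929987,  0.25511418]), 'tvec': array([0.42519827, 0.54357434, 0.93753687])}
{'time': 0.1, 'joint_positions': array([ 1.17608278,  0.32175071, -0.07009324,  1.45152015,  0.02257332,
        1.37080628, -0.05689651]), 'qd': array([-0.00084883,  0.00058115, -0.00177441, -0.00304618, -0.00049699,
       -0.00169491,  0.00020059]), 'joint_torque': array([-1.71807174e-04, -4.92571557e+01, -4.05735550e-01, -3.13396668e+01,
       -6.41230540e-02,  3.95461684e-02,  6.22866060e-05]), 'position': array([ 0.25817934, -0.59603335,  0.24028621]), 'tool_rot': array([-3.07456476e+00, -6.37417012e-01,  6.37824193e-04]), 'ft_force': array([-0.37126744, -0.42652448,  0.1506964 ]), 'torque': array([ 0.0059011 , -0.03937216, -0.00271035]), 'grip_force': 0.0, 'grip_width': 1.0000384502301216}
```

View pics/side0.png

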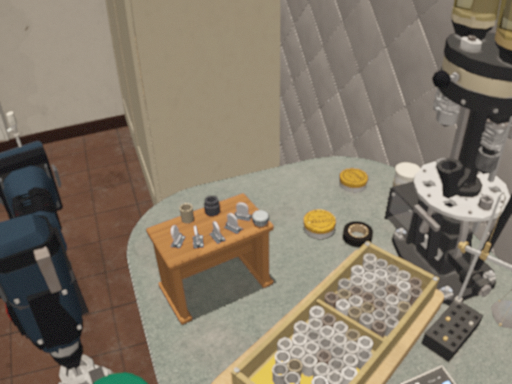

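View pics/top0.png

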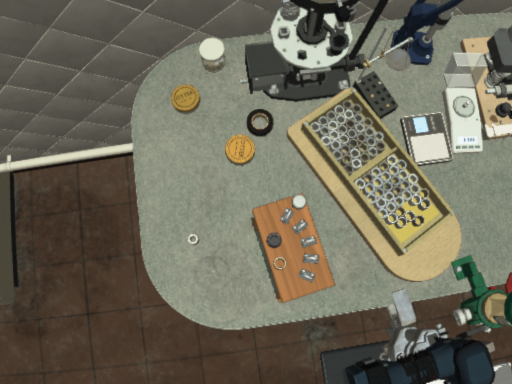

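Side view: the stand is at (210,240), with the knob at its right end (261,218). Top view: the knob is at (300,201), the tabs run (287,215) → (307,274), the cup is at (274,240), the sleeve at (280,263) and the spare at (193,239).

```bash
cat > h.py <<'E'
import numpy as np,cv2
from bench import ctrl
def cam(n):
    m=ctrl.camera_model(n);f=192/np.tan(np.radians(m["vertical_fov"]/2))
    K=np.array([[f,0,m["cx"]],[0,f,m["cy"]],[0,0,1]])
    return K,np.array([m["k1"],0,0,0,0.]),m["rvec"],m["tvec"]
def ray(n,px):
    K,d,r,t=cam(n);R=cv2.Rodrigues(r)[0]
    u=cv2.undistortPoints(np.array(px,float).reshape(-1,1,2),K,d)[:,0]
    return -R.T@t,np.c_[u,np.ones(len(u))]@R
def plane(n,px,z):
    o,v=ray(n,px);return o+v*((z-o[2])/v[:,2])[:,None]
def proj(n,P):
    K,d,r,t=cam(n);return cv2.projectPoints(np.array(P,float),r,t,K,d)[0][:,0]
E
python3 - <<'E'
from h import *
C={}
for n,roi in(("top",(240,185,345,310)),("side",(140,185,280,275))):
    im=cv2.imread(f"pics/{n}0.png");h=cv2.cvtColor(im,cv2.COLOR_BGR2HSV)
    m=cv2.inRange(h,(3,90,130 if n=="top" else 150),(22,255,255));k=np.zeros_like(m);x0,y0,x1,y1=roi;k[y0:y1,x0:x1]=m[y0:y1,x0:x1]
    c=max(cv2.findContours(cv2.morphologyEx(k,cv2.MORPH_CLOSE,np.ones((9,9))),0,2)[0],key=cv2.contourArea)
    P=plane(n,c[:,0],.142)[:,:2]
    r=cv2.minAreaRect((P*1000).astype(np.float32));print(n,r,cv2.boxPoints(r).round())
for nm,px,z in(("knob",(300,201),.160),("cup",(274,240),.169),("sleeve",(280,263),.168),("spare",(193,239),.027)):
    print(nm,plane("top",[px],z))
for n in("top","side"):print(n,"cam",ray(n,[(0,0)])[0])
im=cv2.imread("pics/top0.png")[190:310,230:350];cv2.imwrite("pics/tc.png",cv2.resize(im,(600,600),interpolation=2))
E
```

```text
top ((463.6534729003906, 294.21746826171875), (182.0989990234375, 107.72832489013672), 9.587227821350098) [[365. 332.]
 [383. 226.]
 [562. 256.]
 [544. 362.]]
side ((463.4330139160156, 291.8291015625), (183.13307189941406, 104.70677185058594), 9.634900093078613) [[364. 328.]
 [382. 225.]
 [562. 256.]
 [545. 359.]]
knob [[0.54313732 0.26691927 0.16      ]]
cup [[0.47736552 0.32570799 0.169     ]]
sleeve [[0.435118   0.32115911 0.168     ]]
spare [[0.52015745 0.48566147 0.027     ]]
top cam [0.37279379 0.37304644 1.0378358 ]
side cam [ 0.3364524  -0.2962177   0.66195996]
```

View pics/tc.png

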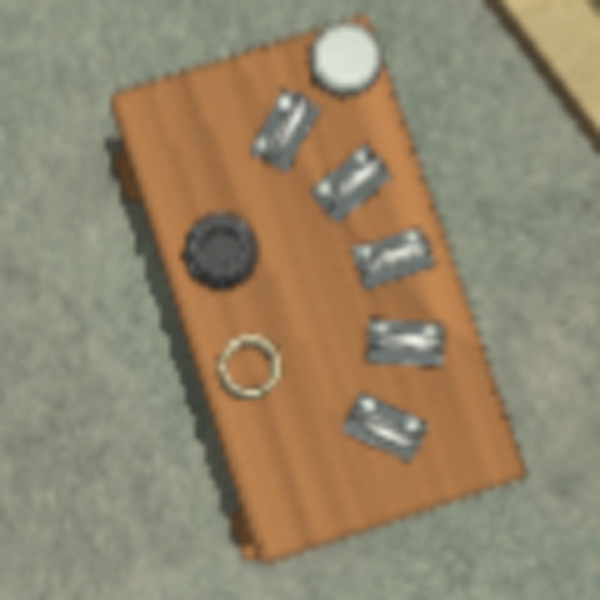

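```bash
cat >> h.py <<'E'
def tri(a,b):
    (o1,v1),(o2,v2)=ray("top",[a]),ray("side",[b]);v1,v2=v1[0],v2[0]
    s=np.linalg.lstsq(np.c_[v1,-v2],o2-o1,rcond=None)[0];p,q=o1+s[0]*v1,o2+s[1]*v2
    return (p+q)/2,np.linalg.norm(p-q)
YAW=np.radians(189.6);C=np.array([.4634,.2926])
def b2w(x,y):
    c,s=np.cos(YAW),np.sin(YAW);return C+np.array([c*x-s*y,s*x+c*y])/1000
def rel(P):
    from scipy.spatial.transform import Rotation as R
    s=ctrl.get_state();return R.from_rotvec(s["tool_rot"]).as_matrix().T@(np.array(P)-s["position"])
E
python3 - <<'E'
from h import *
f=[b2w(*(85*np.cos(a),85*np.sin(a)-55)) for a in np.radians([133.1-21.57*i for i in range(5)])]
im=cv2.imread("pics/top0.png")
print("feet",np.round(f,4),"knob",b2w(-75,36))
q=proj("top",[(*p,.150) for p in f]);print(q.round(1)); print(proj("side",[(*p,.146) for p in f]).round(1))
for z in(.1,.3,.5):print(z,plane("top",[(485,300),(400,300),(425,40),(310,50),(440,20)],z)[:,:2].round(2).tolist())
print(plane("side",[(110,378)],.2),plane("side",[(110,378)],.3))
for P in[(.45,-.45,.45),(.56,-.2,.45),(.57,.1,.45),(*b2w(-78,-18),.45)]:print(P,rel(P).round(3))
E
```

```text
feet [[0.5218 0.2953]
 [0.4982 0.2741]
 [0.4683 0.263 ]
 [0.4365 0.2637]
 [0.4072 0.276 ]] knob [0.54335338 0.2696118 ]
[[286.3 215.4]
 [299.6 226.2]
 [308.1 241.3]
 [310.5 258.4]
 [306.4 275.4]]
[[242.2 215.5]
 [232.6 226.9]
 [216.8 235.8]
 [197.2 240.6]
 [177.1 240.3]]
0.1 [[0.3, -0.08], [0.33, 0.1], [0.88, -0.08], [0.88, 0.18], [0.92, -0.13]]
0.3 [[0.32, 0.02], [0.34, 0.16], [0.77, 0.02], [0.77, 0.22], [0.81, -0.02]]
0.5 [[0.33, 0.12], [0.35, 0.22], [0.66, 0.11], [0.66, 0.26], [0.69, 0.08]]
[[0.27737412 0.02577218 0.2       ]] [[ 0.29016274 -0.04392864  0.3       ]]
(0.45, -0.45, 0.45) [ 0.234 -0.058 -0.21 ]
(0.56, -0.2, 0.45) [ 0.434 -0.244 -0.209]
(0.57, 0.1, 0.45) [ 0.563 -0.515 -0.209]
(np.float64(0.5373058534506095), np.float64(0.32335589091112504), 0.45) [ 0.622 -0.733 -0.209]
```

```bash
python3 - <<'E'
from h import *
for a,b in(((312,42),(462,195)),((275,88),(395,200)),((315,8),(478,10)),((487,300),(110,380))):print(tri(a,b))
for P in[(.42,-.45,.42),(.5,-.2,.42),(.51,.1,.42),(*b2w(-78,-18),.42)]:print(P,rel(P).round(3))
E
```

```text
(array([0.87280389, 0.18455883, 0.16197915]), np.float64(0.015431063792419005))
(array([0.8024109 , 0.27103205, 0.11057421]), np.float64(0.011550567637872388))
(array([0.79697351, 0.20896686, 0.46120061]), np.float64(0.09217872330462683))
(array([ 0.29841167, -0.00990412,  0.24745443]), np.float64(0.030462383590636244))
(0.42, -0.45, 0.42) [ 0.207 -0.07  -0.18 ]
(0.5, -0.2, 0.42) [ 0.379 -0.268 -0.179]
(0.51, 0.1, 0.42) [ 0.508 -0.539 -0.179]
(np.float64(0.5373058534506095), np.float64(0.32335589091112504), 0.42) [ 0.622 -0.733 -0.179]
```

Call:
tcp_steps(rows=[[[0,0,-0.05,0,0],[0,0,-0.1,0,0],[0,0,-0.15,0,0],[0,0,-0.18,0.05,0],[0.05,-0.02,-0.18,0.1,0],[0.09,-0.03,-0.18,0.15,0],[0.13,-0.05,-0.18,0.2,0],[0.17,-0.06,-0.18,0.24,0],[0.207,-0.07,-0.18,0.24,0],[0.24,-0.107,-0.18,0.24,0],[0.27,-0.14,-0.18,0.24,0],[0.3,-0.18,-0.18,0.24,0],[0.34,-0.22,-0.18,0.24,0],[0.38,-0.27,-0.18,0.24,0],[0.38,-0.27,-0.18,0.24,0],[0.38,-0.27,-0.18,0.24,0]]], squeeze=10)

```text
refused: rows[0]: the value is too long (schema: maxItems 5). Nothing was moved.
```

The call was refused and nothing moved: it wants a list of rows, each a list of 5 numbers. Same move again in that form.

Call:
tcp_steps(rows=[[0,0,-0.05,0,0],[0,0,-0.1,0,0],[0,0,-0.15,0,0],[0,0,-0.18,0.05,0],[0.05,-0.02,-0.18,0.1,0],[0.09,-0.03,-0.18,0.15,0],[0.13,-0.05,-0.18,0.2,0],[0.17,-0.06,-0.18,0.24,0],[0.207,-0.07,-0.18,0.24,0],[0.24,-0.107,-0.18,0.24,0],[0.27,-0.14,-0.18,0.24,0],[0.3,-0.18,-0.18,0.24,0],[0.34,-0.22,-0.18,0.24,0],[0.38,-0.27,-0.18,0.24,0],[0.38,-0.27,-0.18,0.24,0],[0.38,-0.27,-0.18,0.24,0]], squeeze=10)

```text
time: 1.7
position: [0.5009, -0.1927, 0.4214]
tool_rot: [-3.128, -0.278, -0.001]
ft_force: [-0.5, -0.3, 0.3]
grip_width: 0.002
grip_force: 0.0
```

```bash
python3 - <<'E'
from h import *
for P in[(.51,.1,.42),(*b2w(-78,-18),.42)]:print(P,rel(P).round(3))
print(ctrl.get_state()["joint_positions"])
E
```

```text
(0.51, 0.1, 0.42) [ 0.06  -0.287  0.002]
(np.float64(0.5373058534506095), np.float64(0.32335589091112504), 0.42) [ 0.127 -0.502  0.002]
[ 0.64230498  0.06941592 -0.34573965  1.39717927  0.02247445  1.67890902
 -1.09402807]
```

Call:
tcp_steps(rows=[[0.01,-0.05,0,0,0],[0.02,-0.1,0,0,0],[0.03,-0.145,0,0.01,0],[0.04,-0.19,0,0.01,0],[0.05,-0.24,0,0.01,0],[0.06,-0.287,0,0.01,0],[0.075,-0.33,0,0.01,0],[0.09,-0.375,0,0.01,0],[0.105,-0.42,0,0.01,0],[0.115,-0.465,0,0.01,0],[0.127,-0.502,0,0.01,0],[0.127,-0.502,0,0.01,0],[0.127,-0.502,0,0.01,0],[0.127,-0.502,0,0.01,0]])

```text
time: 3.1
position: [0.5418, 0.3162, 0.4209]
tool_rot: [3.13, 0.244, 0.0]
ft_force: [-0.6, -0.7, 0.9]
grip_width: 0.004
grip_force: 0.0
```

```bash
python3 - <<'E'
from h import *
print(rel((*b2w(-78,-18),.172)).round(4)); print(ctrl.get_state()["joint_positions"])
cv2.imwrite("pics/side1.png",ctrl.get_image("side")[:,:,::-1])
E
```

```text
[-0.0033 -0.0082  0.2489]
[-0.02810494  0.33746918 -0.76402925  1.15689431  0.23562268  1.733153
 -2.14002922]
```

View pics/side1.png

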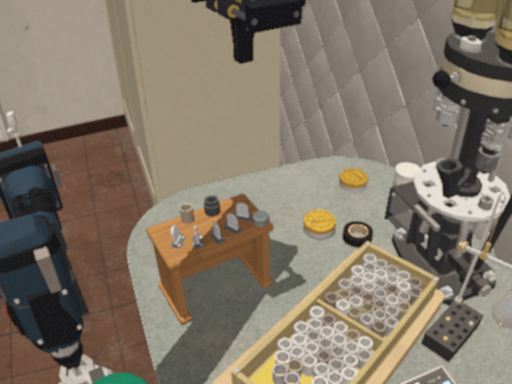

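The fingers are shut and clear above the stand (fingertip at pixel (243,55)). Next I descend behind the first tab.

Call:
tcp_steps(rows=[[-0.003,-0.008,0.04,0,0],[-0.003,-0.008,0.08,0,0],[-0.003,-0.008,0.12,0,0],[-0.003,-0.008,0.16,0,0],[-0.003,-0.008,0.19,0,0],[-0.003,-0.008,0.21,0,0],[-0.003,-0.008,0.215,0,0],[-0.003,-0.008,0.215,0,0],[-0.003,-0.008,0.215,0,0],[-0.003,-0.008,0.215,0,0]])

```text
time: 4.15
position: [0.5372, 0.3262, 0.208]
tool_rot: [-3.131, -0.248, -0.004]
ft_force: [0.6, 0.4, -0.8]
grip_width: 0.004
grip_force: 0.0
```

```bash
python3 - <<'E'
from h import *
print(rel((*b2w(-78,-18),.172)).round(4)); print(ctrl.get_state()["joint_positions"])
a,b=ctrl.get_image("side")[130:280,130:290,::-1],ctrl.get_image("top")[170:320,210:370,::-1]
cv2.imwrite("pics/d.png",cv2.resize(np.hstack([a,b]),None,fx=2.5,fy=2.5))
print(proj("side",[(*b2w(-78,-18),.187)]),proj("top",[(*b2w(-78,-18),.187)]))
E
```

```text
[-0.0005  0.0029  0.036 ]
[ 4.04703307e-04  3.82000849e-01 -7.50366934e-01  1.53517146e+00
  2.65959010e-01  1.32636949e+00 -2.19047023e+00]
[[244.51798212 183.93694544]] [[270.68037079 205.45231719]]
```

View pics/d.png

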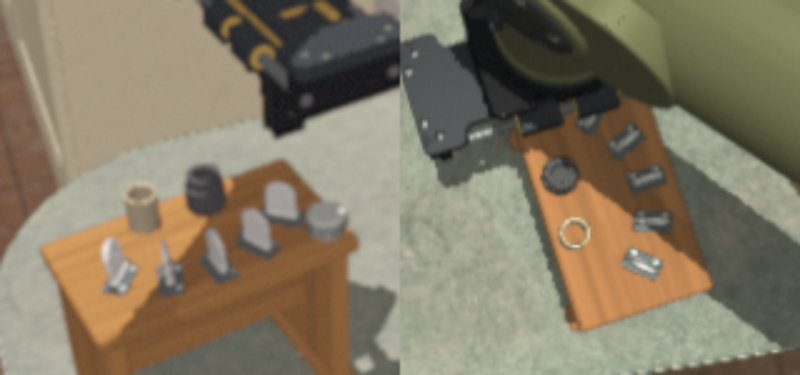

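The fingertip appears at about (243,182) in the side picture; I predicted (244.5,184), so the calibration agrees. The tabs are still upright. I lower to brushing height next.

Call:
tcp_steps(rows=[[0,0.002,0.015,0,0],[0,0.002,0.03,0,0],[0,0.002,0.035,0,0],[0,0.002,0.035,0,0],[0,0.002,0.035,0,0],[0,0.002,0.035,0,0],[0,0.002,0.035,0,0]])

```text
time: 4.95
position: [0.5369, 0.3243, 0.1717]
tool_rot: [-3.131, -0.249, -0.001]
ft_force: [0.4, 0.6, 0.8]
grip_width: 0.009
grip_force: 0.0
```

```bash
python3 - <<'E'
from h import *
print("z err",rel((*b2w(-78,-18),.172)).round(4))
for t in(153.8,133.1,120,110,100,90,80,70,60,50,40,30,22):
    a=np.radians(t);print(t,rel((*b2w(85*np.cos(a),85*np.sin(a)-55),.172)).round(3))
E
```

```text
z err [ 0.0003  0.001  -0.0003]
153.8 [-0.001  0.002 -0.   ]
133.1 [-0.019  0.026 -0.   ]
120 [-0.035  0.038 -0.   ]
110 [-0.048  0.044 -0.   ]
100 [-0.063  0.048 -0.   ]
90 [-0.077  0.05  -0.   ]
80 [-0.092  0.049 -0.   ]
70 [-0.106  0.045 -0.   ]
60 [-0.12   0.039 -0.   ]
50 [-0.132  0.03  -0.   ]
40 [-0.143  0.02  -0.   ]
30 [-0.151  0.008 -0.   ]
22 [-0.157 -0.003 -0.   ]
```

Call:
tcp_steps(rows=[[-0.004,0.007,0,0,0],[-0.008,0.013,0,0,0],[-0.012,0.018,0,0,0],[-0.016,0.022,0,0,0],[-0.019,0.026,0,0,0],[-0.023,0.029,0,0,0],[-0.027,0.032,0,0,0],[-0.031,0.035,0,0,0],[-0.035,0.038,0,0,0],[-0.035,0.038,0,0,0],[-0.035,0.038,0,0,0]])

```text
time: 6.05
position: [0.5082, 0.2808, 0.1713]
tool_rot: [3.132, 0.249, 0.0]
ft_force: [-1.2, -0.2, 0.3]
grip_width: 0.005
grip_force: 0.0
```

```bash
python3 - <<'E'
from h import *
print(ctrl.get_state()["ft_force"])
for t in(120,110,100,90,80,70,60,50,40,30,22):
    a=np.radians(t);print(t,rel((*b2w(85*np.cos(a),85*np.sin(a)-55),.172)).round(3))
a,b=ctrl.get_image("side")[130:280,130:290,::-1],ctrl.get_image("top")[170:320,210:370,::-1]
cv2.imwrite("pics/e.png",cv2.resize(np.hstack([a,b]),None,fx=2.5,fy=2.5))
E
```

```text
[-1.19462677 -0.17011984  0.29048699]
120 [ 0.    -0.    -0.001]
110 [-0.013  0.006 -0.001]
100 [-0.027  0.01  -0.001]
90 [-0.042  0.011 -0.001]
80 [-0.057  0.01  -0.001]
70 [-0.071  0.006 -0.001]
60 [-0.085  0.    -0.001]
50 [-0.097 -0.008 -0.001]
40 [-0.107 -0.018 -0.001]
30 [-0.116 -0.031 -0.001]
22 [-0.121 -0.041 -0.001]
```

View pics/e.png

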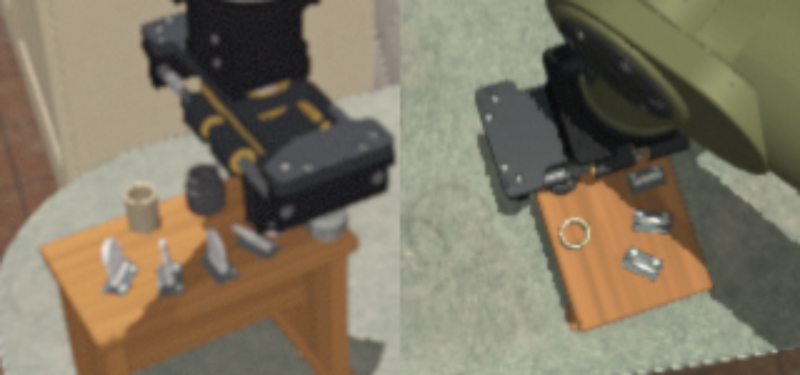

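The first tab is down, the second is folding, and the cup and sleeve haven't moved. Continuing along the arc.

Call:
tcp_steps(rows=[[-0.006,0.003,0,0,0],[-0.013,0.006,0,0,0],[-0.02,0.008,0,0,0],[-0.027,0.01,0,0,0],[-0.034,0.011,0,0,0],[-0.042,0.011,0,0,0],[-0.05,0.011,0,0,0],[-0.057,0.01,0,0,0],[-0.064,0.008,0,0,0],[-0.071,0.006,0,0,0],[-0.078,0.003,0,0,0],[-0.085,0,0,0,0],[-0.091,-0.004,0,0,0],[-0.097,-0.008,0,0,0],[-0.102,-0.013,0,0,0],[-0.107,-0.018,0,0,0],[-0.112,-0.025,0,0,0],[-0.116,-0.031,0,0,0],[-0.121,-0.041,0,0,0],[-0.121,-0.041,0,0,0]])

```text
time: 8.15
position: [0.3809, 0.3041, 0.1713]
tool_rot: [-3.131, -0.254, 0.0]
ft_force: [-0.3, 0.9, -0.5]
grip_width: 0.004
grip_force: 0.0
```

```bash
python3 - <<'E'
from h import *
a,b=ctrl.get_image("side")[130:280,130:290,::-1],ctrl.get_image("top")[170:320,210:370,::-1]
cv2.imwrite("pics/f.png",cv2.resize(np.hstack([a,b]),None,fx=2.5,fy=2.5))
E
```

```text
(no output)
```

View pics/f.png

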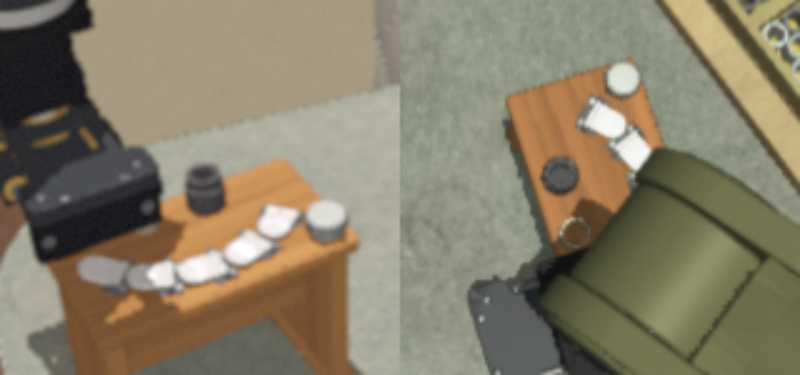

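All five tabs are lying flat, and the cup, sleeve and knob are where they were. I lift clear.

Call:
tcp_steps(rows=[[0,0,-0.03,0,0],[0,0,-0.07,0,0],[0,0,-0.11,0,0],[0,0,-0.15,0,0],[0,0,-0.18,0,0],[0,0,-0.2,0,0],[0,0,-0.2,0,0],[0,0,-0.2,0,0],[0,0,-0.2,0,0]])

```text
time: 9.15
position: [0.3819, 0.3017, 0.3698]
tool_rot: [3.131, 0.248, -0.003]
ft_force: [-0.3, -0.4, -0.5]
grip_width: 0.004
grip_force: 0.0
```

```bash
python3 - <<'E'
from h import *
a,b=ctrl.get_image("side")[130:280,130:290,::-1],ctrl.get_image("top")[170:320,170:330,::-1]
cv2.imwrite("pics/g.png",cv2.resize(np.hstack([a,b]),None,fx=2.5,fy=2.5))
E
```

```text
(no output)
```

View pics/g.png

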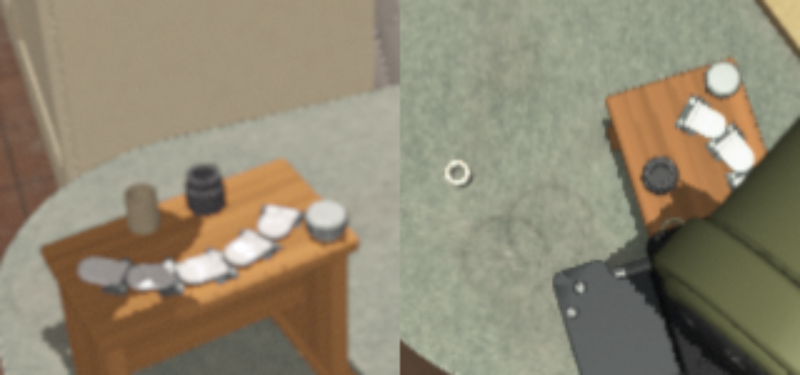

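The hand is clear, all five tabs are flat, and the cup, sleeve and spare stand where they were. Handing in.

```bash
python3 -c "
from bench import ctrl
print(ctrl.close_job())"
```

```text
the job is handed in; nothing more can be done
None
```

I folded all five tabs flat in one low pass from the knob end, with no visible shift of the stand, cup, sleeve or spare in the last pictures (the tin was out of frame), and handed the job in at about 9 s; the hand-in call returned no verdict.

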